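# Flip the stock tags to match the bins

## Robot

A 6-joint arm with a two-finger parallel gripper is mounted at the origin on a cart in front of the work surface, level with it; the furniture and walls round the work are solid. World frame = base frame: x ahead of the robot, y to its left, z up, the work surface at z = 0. Lengths are in m, angles in rad, forces in N, time in s.
With the tool pointing down it reaches from about 0.425 to 0.95 m from the base axis. Payload 3.5 kg.
Tool frame: the origin (TCP) lies midway between the tips of the shut fingers; the grasp point (between the pads) lies 19 mm behind it; x points along the fingers, z is the direction in which the jaws open and shut, and the axes are right-handed (so a half turn about x gives the same grasp; the last joint's range is limited). The gripper opens to 85 mm and grips with 20 to 120 N. Pads are 22 mm wide; open, the fingers measure 114 mm over their backs; the gripper's body (76 mm by 85 mm) begins 54 mm behind the grasp point. The pads swing forward as they close: fully open they stand 13 mm farther back than shut.
Start: joints at [1.077, 0.286, 1.577, -0, 1.279, -0.15], TCP at [0.227, 0.635, 0.195] pointing down, gripper open.
Joint ranges: [-2.77, 2.77], [-0.9, 2.22], [0.21, 2.48], [-1.53, 4.67], [0.24, 2.81], [-2.84, 2.84]. Speed limits (rad/s): [2.79, 2.79, 3.14, 3.14, 3.14, 3.14].

## Interface

Orientations are given as a unit quaternion [x, y, z, w].
In Python, from plant import readout, eyes, ctrl gives the robot as it stands.
- The arm moves only by the tool move_arm, never from a script. Its argument "commands" is a list of rows, each a list of 7 numbers: the turn, a rotation vector about the world's x, y, z in rad, then the shift along the world's x, y, z in mm, then the closure in counts, from 0 (fully open) to 255 (shut). A call has 1 to 12 rows; each row is the pose to reach, as a shift and turn from the pose measured when the call began; what a row does not reach only later rows make up. A row lasts 1/10 s, in which the tool goes at most 50 mm and 8.59 degrees, less where a joint would pass 70% of its speed; a pose out of reach is approached as far as the arm can. A call with a gripper value outside its range is refused whole. The fingers move at their own pace and stop on an object; "newtons" is the grip in N (left out, the last holds). Time passes only in rows, so rows that repeat a pose let the fingers close. It gives the time, the measured TCP pose, the force and the opening at its end, in the units of the state.
- readout.get_state(): the state, without advancing time (a new reading comes with each control period).
- eyes.read_camera(name): name is "side" or "top" or "wrist"; returns a dict with "color" (384x512x3 uint8, red, green, blue), "depth" (384x512 float32, m along the optical axis (not along the pixel's ray), 0 where there is no reading), "K" (3x3 intrinsics, pixels), "eye" and "attitude" of the camera in the world. Camera axes: x right, y down, z forward; pixel columns grow to the right and rows downward; lengths in m; the calibration is good to about 2 mm. A picture is of the moment at which its call begins.
- ctrl.sign_off(): hands the job in, once; it reports no verdict.
The state is a dict: "time": time; "qpos": joint angles; "dq": joint speeds; "joint_efforts": joint torques, N m; "eef_pos": TCP position; "tcp_rot": TCP orientation; "contact_force": force on the tool from outside, world axes, zero at the start; "wrist_torque": the same for the moment, N m; "opening": opening from 0.0 (shut) to 1.0 (fully open).
Only numpy, scipy, OpenCV 4.12 (cv2) and the standard library are available. Lean on these libraries where they do the work, as an engineer would, in place of code of your own. Each camera call takes 0.05 s, during which the arm holds its last target.

## Task

Each blue bin on the plywood stock board has a flip tag on the robot's side of it, and the tags no longer match what is in the bins. With a fingertip, gently push tags over sideways so that a bin shows green if it is full (a bearing in all four pockets) and red if it is not, each tag lying fully over on its rest. Pinch and lift nothing; do not touch the bins or the bearings, and leave the micrometer lying where it is.

Things in the scene. Friction and masses are not known exactly. Their poses are not given: they have to be found in the camera images.
- tag_a: grey steel tag bracket fixed on a 12 mm plywood board in front (robot side) of one bin; origin at the centre of its foot's underside; y axis left along the row of tags, x axis level towards its bin. A hinge pin runs over the foot in the bracket's xz plane, 38 mm above the origin, sloping up 0.30 rad towards +x. V-shaped rests reach 15 mm either side of the pin and 10 mm above it. Tags stand 134 mm apart
- leaf_a (a joint): angle of tag_a's leaf about its pin: 0 = lying over to the left (+y) on its rest, 35 degrees above level, red face up; 0.96 = upright; 1.92 = lying over to the right (-y) on its rest, 35 degrees above level, green face up
- tag_b: tag bracket as tag_a. The leaf is 66 mm along the pin; its rolled, polished free edge (8 mm thick, slippery to the finger) lies 46 mm from the pin. Relative to the middle of the pin the middle of the edge is: lying over, 38 mm to the side, 25 mm higher, 8 mm nearer the robot (-x); upright, 44 mm higher, 14 mm nearer. The edge slopes like the pin
- leaf_b (a joint): leaf of tag_b, as leaf_a. Free hinge, leaf 34 g: a light sideways push on the edge (under 2 N) raises it, and past upright it falls over by itself in about a second
- tag_c: tag bracket as tag_a and tag_b. The cheeks that carry the pin stand 39 mm before and behind the middle; the rear one (+x) ends 58 mm above the foot's underside, the front one lower
- leaf_c (a joint): leaf of tag_c, as leaf_a and leaf_b
- tag_d: tag bracket as tag_a and tag_b
- leaf_d (a joint): leaf of tag_d, as leaf_a and leaf_b
- bin_a: blue open plastic bin, 98 x 98 mm, 22 mm high, fixed on a step of the board 120 mm behind its tag (along the tag's +x); four pockets, two by two, centres 24 mm either way from the middle; origin at the centre of its underside, 30 mm above the bench; full when each of its four pockets holds a bearing
- bin_b: bin as bin_a
- bin_c: bin as bin_a
- bin_d: bin as bin_a
- bearing_01: steel ball bearing, 29 mm across, 10 mm high, lying loose in a pocket of one of the bins; origin at the centre of its underside
- bearing_02: bearing as bearing_01
- bearing_03: bearing as bearing_01
- bearing_04: bearing as bearing_01
- bearing_05: bearing as bearing_01
- bearing_06: bearing as bearing_01
- bearing_07: bearing as bearing_01
- bearing_08: bearing as bearing_01
- bearing_09: bearing as bearing_01
- bearing_10: bearing as bearing_01
- bearing_11: bearing as bearing_01
- micrometer: green and steel micrometer, 61 x 130 x 16 mm, lying on the bench to the left of the board

How it is judged:
By the outcome, as a careful person would: the job done as asked, in the order asked, and still so for the second after the job is handed in, with the robot touching nothing.
It also fails if it takes over 54 s, if anything falls off the work surface, if the arm or the gripper's body presses on something with over 40 N, if the wrist force passes 120 N, or if a joint passes its speed limit or range.

## Working session

There is one attempt and no reset: what is moved stays moved. The work goes in short steps, Python scripts to look and compute and a tool call to move; the robot and the scene stay as the last step left them, time stands still between calls to the robot, and variables do not carry over. Pictures are saved under pics/ and viewed, and the job is handed in when it is done.

Besides the shell and the picture viewer there is one more tool, called after ">>>" as name(argument=value, ...) on one line, values as JSON. move_arm: Moves the arm, as the interface text tells. Its arguments: {"type":"object","properties":{"commands":{"type":"array"},"newtons":{"type":"number"}},"required":["commands"]}

```bash
ls; mkdir -p pics; python3 - <<'E'
from plant import readout, eyes
import cv2,numpy as np,pickle
print(readout.get_state())
for n in ["side","top","wrist"]:
    d=eyes.read_camera(n); pickle.dump(d,open(f"pics/{n}0.pkl","wb"))
    cv2.imwrite(f"pics/{n}0.png",cv2.resize(d["color"][:,:,::-1],(800,600),interpolation=cv2.INTER_CUBIC))
    print(n,d["K"],d["eye"],d["attitude"])
E
```

```text
pics
{'time': 0.0, 'qpos': array([ 1.07701615e+00,  2.87181476e-01,  1.57821690e+00,  7.71268817e-06,
        1.27860826e+00, -1.50020882e-01]), 'dq': array([-0.0014356 , -0.00253569,  0.00122587, -0.00197645,  0.00260192,
       -0.00044894]), 'joint_efforts': array([ 5.00766055e-04, -4.05998111e+01, -2.92617989e+01, -1.46812854e-04,
        5.86410257e-03, -4.88734440e-07]), 'eef_pos': array([0.22711184, 0.63483462, 0.19321515]), 'tcp_rot': array([-0.40749351,  0.57891444,  0.40673504,  0.57738525]), 'contact_force': array([ 0.41632824,  0.44579865, -0.26927185]), 'wrist_torque': array([-0.01627333,  0.00745256, -0.02584184]), 'opening': 0.998026983782375}
side [[354.51620114   0.         257.39531252]
 [  0.         354.51620114 193.28383622]
 [  0.           0.           1.        ]] [ 0.303709   -0.6956855   0.63980496] [ 0.87710422 -0.14523465  0.08574857 -0.44971353]
top [[375.47345309   0.         261.97904439]
 [  0.         375.47345309 187.68896301]
 [  0.           0.           1.        ]] [0.53363262 0.0652096  1.07352936] [-0.69753766  0.71575697 -0.0264634   0.02080551]
wrist [[343.69715102   0.         256.79027103]
 [  0.         343.69715102 192.36317786]
 [  0.           0.           1.        ]] [0.15927479 0.65931625 0.3722298 ] [0.80928436 0.57006966 0.08090906 0.11633196]
```

View pics/top0.png

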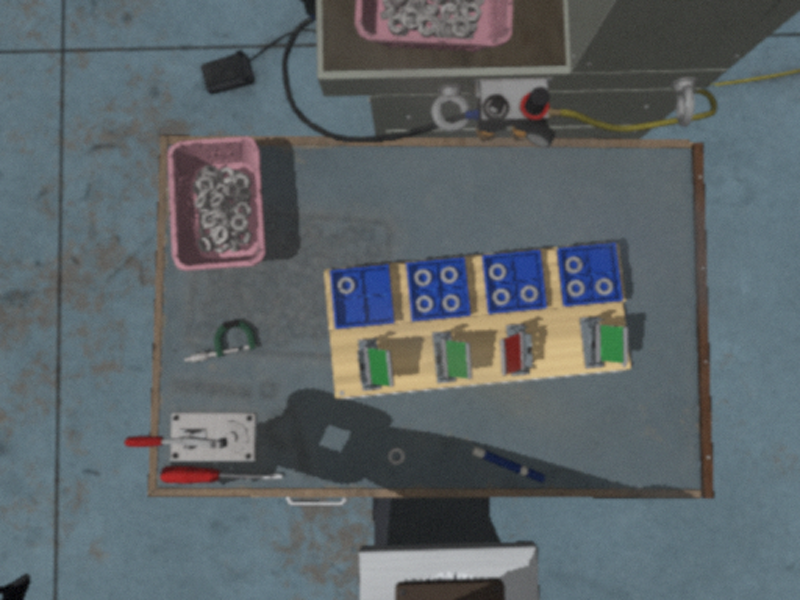

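View pics/side0.png

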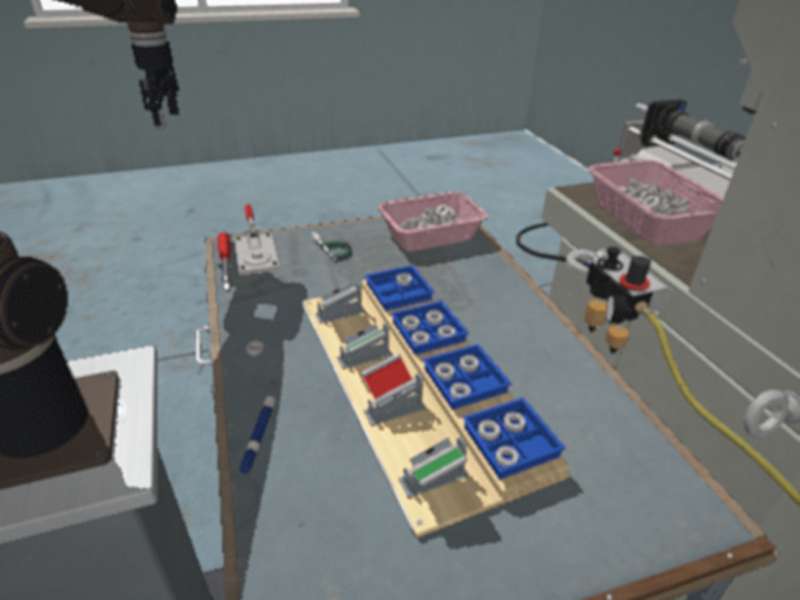

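View pics/wrist0.png

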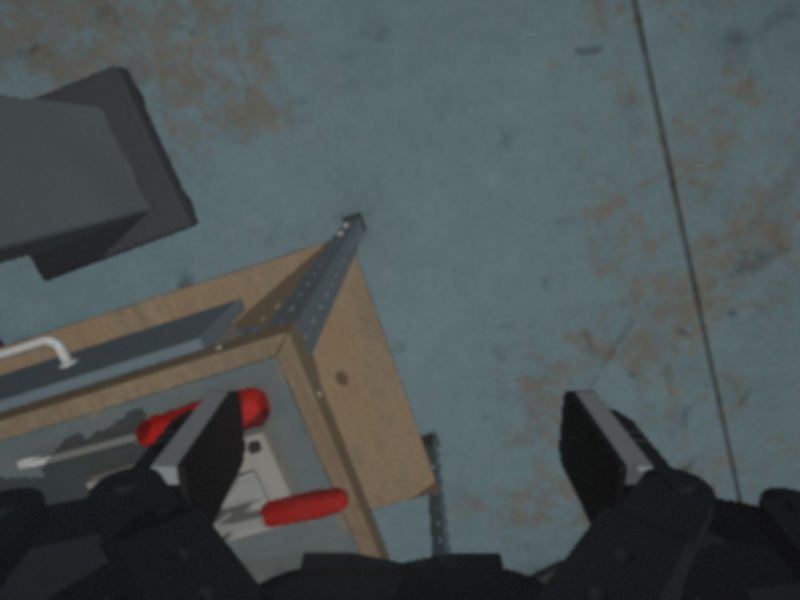

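The top view shows, left to right, bins holding 1, 4, 3 and 3 bearings (at px 362, 438, 515 and 590), which adds up to 11. The tags show green, green, red, green. So the leftmost and rightmost tags look like they need to go to red. I'll zoom in and measure.

```bash
cat > h.py <<'E'
import numpy as np,cv2,pickle
from scipy.spatial.transform import Rotation as R
def cloud(d):
    K=d["K"];z=d["depth"].astype(float);v,u=np.mgrid[:z.shape[0],:z.shape[1]]
    P=np.stack([(u-K[0,2])/K[0,0]*z,(v-K[1,2])/K[1,1]*z,z],-1)
    W=P@R.from_quat(d["attitude"]).as_matrix().T+d["eye"]; W[z<=0]=np.nan
    return W
def masks(d):
    h=cv2.cvtColor(d["color"],cv2.COLOR_RGB2HSV);H,S,V=[h[...,i].astype(int) for i in range(3)]
    return dict(green=(H>45)&(H<80)&(S>120)&(V>60),red=((H<8)|(H>172))&(S>130)&(V>60),blue=(H>105)&(H<130)&(S>150)&(V>60))
E
python3 - <<'E'
from h import *
t=pickle.load(open("pics/top0.pkl","rb"));s=pickle.load(open("pics/side0.pkl","rb"))
a=cv2.resize(t["color"][150:260,200:410,::-1],(798,418),interpolation=cv2.INTER_CUBIC);cv2.imwrite("pics/tz.png",a)
a=cv2.resize(s["color"][160:350,180:370,::-1],(600,600),interpolation=cv2.INTER_CUBIC);cv2.imwrite("pics/sz.png",a)
for n,d in(("top",t),("side",s)):
    W=cloud(d);m=masks(d)
    for k in m:
        c,l,st,ce=cv2.connectedComponentsWithStats(m[k].astype(np.uint8))
        for i in range(1,c):
            if st[i,4]<40: continue
            p=W[l==i];p=p[~np.isnan(p[:,0])]
            if len(p)<20 or p[:,0].max()>1.2: continue
            c0=p.mean(0);nrm=np.linalg.svd(p-c0)[2][2];nrm*=np.sign(nrm[2])
            print(n,k,st[i],ce[i].round(),c0.round(3),nrm.round(2),p.min(0).round(3),p.max(0).round(3))
E
```

```text
top green [385 209  13  22 271] [391. 220.] [ 0.506 -0.287  0.066] [-0.29  0.55  0.79] [ 0.478 -0.302  0.048] [ 0.535 -0.272  0.083]
top green [236 224  12  22 199] [242. 235.] [0.477 0.114 0.066] [-0.28  0.58  0.77] [0.448 0.1   0.046] [0.506 0.129 0.082]
top red [334  61  18  16  83] [341.  70.] [ 0.876 -0.145  0.178] [ 0.69 -0.4   0.61] [ 0.86  -0.202  0.049] [ 0.934 -0.125  0.211]
top red [324 215   9  23 173] [328. 226.] [ 0.494 -0.118  0.064] [-0.2  -0.61  0.76] [ 0.464 -0.131  0.047] [ 0.523 -0.105  0.083]
top red [ 80 280  23   6 118] [ 91. 282.] [0.362 0.513 0.065] [-0.19 -0.08  0.98] [0.353 0.485 0.056] [0.369 0.541 0.074]
top red [103 299  37  10 323] [120. 304.] [0.296 0.451 0.026] [ 0.13 -0.09  0.99] [0.282 0.402 0.014] [0.309 0.497 0.034]
top blue [358 156  40  39 907] [378. 174.] [ 0.634 -0.268  0.039] [ 0.02 -0.    1.  ] [ 0.577 -0.313  0.028] [ 0.68  -0.208  0.057]
top blue [310 160  39  40 894] [331. 178.] [ 0.625 -0.135  0.038] [0.01 0.04 1.  ] [ 0.567 -0.179  0.028] [ 0.672 -0.076  0.057]
top blue [261 165  39  39 753] [282. 183.] [0.613 0.002 0.039] [-0.01  0.05 
[... 771 characters left out ...]
1.  ] [0.549 0.086 0.03 ] [0.654 0.194 0.054]
side blue [252 193  47  33 538] [276. 209.] [0.615 0.004 0.044] [0.03 0.01 1.  ] [ 0.559 -0.048  0.031] [0.664 0.059 0.054]
side blue [272 221  54  40 904] [301. 241.] [ 0.628 -0.13   0.042] [0.05 0.   1.  ] [ 0.567 -0.181  0.029] [ 0.674 -0.074  0.054]
side blue [ 298  255   63   51 1320] [331. 280.] [ 0.638 -0.262  0.041] [0.05 0.   1.  ] [ 0.577 -0.315  0.029] [ 0.684 -0.206  0.054]
side blue [162 261  11  21  92] [167. 271.] [ 0.305 -0.101  0.015] [ 0.3  -0.12  0.95] [ 0.291 -0.129  0.011] [ 0.32  -0.072  0.018]
side blue [154 289   9  13  63] [158. 295.] [ 0.278 -0.163  0.014] [ 0.27 -0.25  0.93] [ 0.268 -0.176  0.009] [ 0.287 -0.148  0.018]
```

View pics/tz.png

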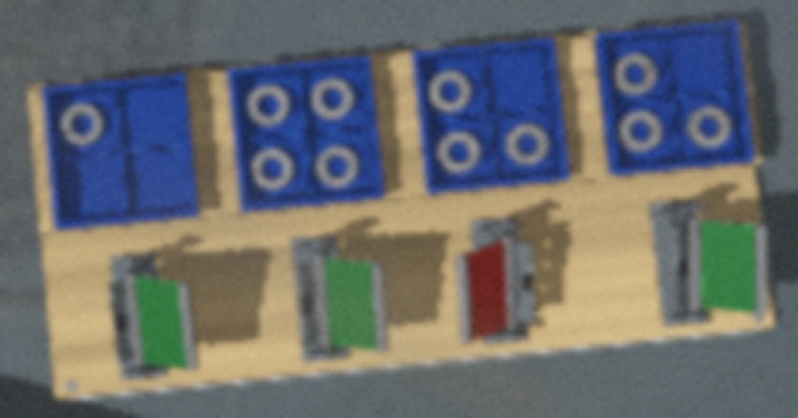

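View pics/sz.png

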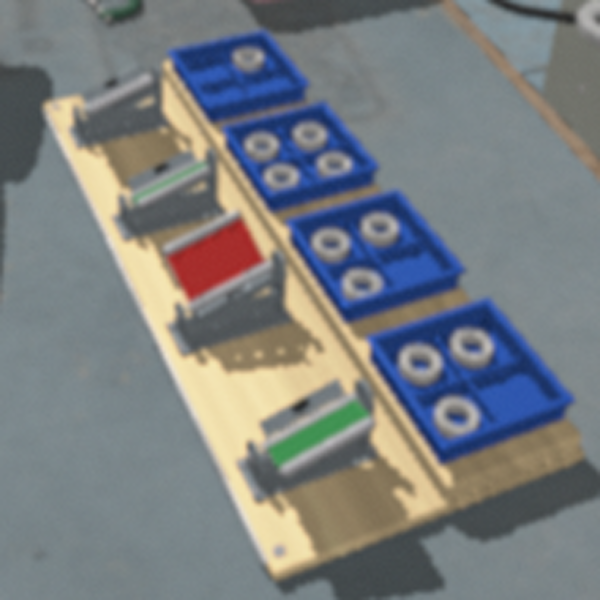

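The zoomed views confirm the counts of 1, 4, 3 and 3. The outer two tags show green and need to go to red. Tag 2 (green, full) and tag 3 (red, not full) look right. Next I'll check tag 2's tilt, the tool axes and the target geometry.

```bash
python3 - <<'E'
from h import *
from plant import readout
t=pickle.load(open("pics/top0.pkl","rb"));W=cloud(t)
h=cv2.cvtColor(t["color"],cv2.COLOR_RGB2HSV);print(h[230,292],h[235,242],h[220,391])
H,S,V=[h[...,i].astype(int) for i in range(3)]
m=((H>40)&(H<85)&(S>80)&(V>50))
c,l,st,ce=cv2.connectedComponentsWithStats(m.astype(np.uint8))
for i in range(1,c):
    if st[i,4]<60: continue
    p=W[l==i];c0=np.nanmean(p,0);p=p[~np.isnan(p[:,0])];n=np.linalg.svd(p-c0)[2][2];print(st[i],c0.round(3),n.round(2),p.min(0).round(3),p.max(0).round(3))
s=readout.get_state();M=R.from_quat(s["tcp_rot"]).as_matrix();print(M.round(3)); print(np.degrees(np.arctan2(M[1,2],M[0,2])))
# bins centres by minAreaRect on blue, ray to z=.052
b=masks(t)["blue"].astype(np.uint8)
for cn in cv2.findContours(cv2.morphologyEx(b,cv2.MORPH_CLOSE,np.ones((5,5))),0,2)[0]:
    if cv2.contourArea(cn)<500: continue
    K=t["K"];q=(np.linalg.inv(K)@np.c_[cn[:,0].astype(float),np.ones(len(cn))].T).T@R.from_quat(t["attitude"]).as_matrix().T
    P=t["eye"]+q*((.052-t["eye"][2])/q[:,2])[:,None]
    print(cv2.minAreaRect(P[:,:2].astype(np.float32)))
# grey rest: heights near tags
for c0 in [(.4815,.130),(.510,-.271)]:
    u=np.array([.996,.087]);v=np.array([-.087,.996]);d=W[...,:2]-c0;a=d@u;bb=d@v
    for lo in range(-60,40,8):
        k=(abs(a)<.03)&(bb*1000>=lo)&(bb*1000<lo+8);print(c0,lo,k.sum(),np.nanmax(W[k,2]).round(3) if k.any() else '',np.nanmedian(W[k,2]).round(3) if k.any() else '')
E
```

```text
[ 61 102 123] [ 66 148 124] [ 66 149 127]
[384 208  15  24 321] [ 0.506 -0.288  0.066] [-0.28  0.56  0.78] [ 0.475 -0.304  0.046] [ 0.538 -0.272  0.086]
[286 218  12  24 249] [ 0.487 -0.02   0.066] [ 0.28 -0.57 -0.77] [ 0.456 -0.034  0.047] [ 0.518 -0.006  0.085]
[236 223  13  24 247] [0.477 0.113 0.066] [ 0.3  -0.6  -0.75] [0.443 0.097 0.021] [0.508 0.129 0.088]
[[-0.001 -0.941  0.337]
 [-0.002  0.337  0.941]
 [-1.     0.    -0.002]]
70.30248617624541
((0.6011483073234558, 0.13949385285377502), (0.09919782727956772, 0.09780717641115189), 4.2253828048706055)
((0.609984815120697, 0.006044372916221619), (0.09887498617172241, 0.09796004742383957), 4.300944805145264)
((0.6199763417243958, -0.1273110806941986), (0.09960377216339111, 0.09821806102991104), 4.224530220031738)
((0.628576397895813, -0.2598503530025482), (0.0990172028541565, 0.10043864697217941), 3.8543143272399902)
(0.4815, 0.13) -60 59 0.019 0.013
(0.4815, 0.13) -52 59 0.018 0.013
(0.4815, 0.13) -44 79 0.091 0.013
(0.4815, 0.13) -36 70 0.091 0.078
(0.4815, 0.13) -28 69 0.083 0.072
(0.4815, 0.13) -20 65 0.078 0.066
(0.4815, 0.13) -12 64 0.074 0.062
(0.4815, 0.13) -4 64 0.067 0.057
(0.4815, 0.13) 4 61 0.063 0.051
(0.4815, 0.13) 12 63 0.067 0.056
(0.4815, 0.13) 20 38 0.017 0.013
(0.4815, 0.13) 28 61 0.018 0.013
(0.4815, 0.13) 36 62 0.018 0.013
(0.51, -0.271) -60 9 0.015 0.013
(0.51, -0.271) -52 8 0.016 0.012
(0.51, -0.271) -44 25 0.088 0.077
(0.51, -0.271) -36 80 0.091 0.079
(0.51, -0.271) -28 81 0.083 0.072
(0.51, -0.271) -20 78 0.078 0.066
(0.51, -0.271) -12 77 0.074 0.061
(0.51, -0.271) -4 85 0.067 0.055
(0.51, -0.271) 4 94 0.065 0.047
(0.51, -0.271) 12 120 0.068 0.018
(0.51, -0.271) 20 66 0.052 0.013
(0.51, -0.271) 28 59 0.018 0.013
(0.51, -0.271) 36 61 0.018 0.013
```

>>> move_arm(commands=[[0,0,-0.096,20,-46,0,255],[0,0,-0.192,40,-92,0,255],[0,0,-0.288,60,-138,0,255],[0,0,-0.384,80,-184,0,255],[0,0,-0.48,100,-230,0,255],[0,0,-0.576,120,-276,0,255],[0,0,-0.672,140,-322,0,255],[0,0,-0.768,160,-368,0,255],[0,0,-0.864,180,-414,0,255],[0,0,-0.96,200,-460,0,255],[0,0,-1.056,220,-506,0,255],[0,0,-1.155,240,-552,0,255]])

```text
time: 1.35
eef_pos: [0.4665, 0.0831, 0.1935]
tcp_rot: [-0.024, 0.707, 0.024, 0.706]
contact_force: [1.9, 0.9, 0.2]
opening: 0.005
```

>>> move_arm(commands=[[0,0,0,10,-23,0,255],[0,0,0,10,-23,-15,255],[0,0,0,10,-23,-35,255],[0,0,0,10,-23,-55,255],[0,0,0,10,-23,-75,255],[0,0,0,10,-23,-95,255],[0,0,0,10,-23,-110,255],[0,0,0,10,-23,-122,255],[0,0,0,10,-23,-125,255],[0,0,0,10,-23,-125,255]])

```text
time: 2.35
eef_pos: [0.4759, 0.0606, 0.0679]
tcp_rot: [-0.024, 0.708, 0.024, 0.706]
contact_force: [-0.9, 0.6, 0.3]
opening: 0.001
```

```bash
cat >snap.py <<'E'
import sys
from h import *
from plant import readout, eyes
k=sys.argv[1];s=readout.get_state();print(s["time"],s["eef_pos"].round(4),s["contact_force"].round(2))
d=eyes.read_camera("side");e=eyes.read_camera("top");pickle.dump((d,e),open(f"pics/{k}.pkl","wb"))
a=cv2.resize(d["color"][120:330,160:370,::-1],(400,400),interpolation=cv2.INTER_CUBIC)
b=cv2.resize(e["color"][150:260,200:410,::-1],(400,210),interpolation=cv2.INTER_CUBIC)
o=np.zeros((400,800,3),np.uint8);o[:,:400]=a;o[:210,400:]=b;cv2.imwrite(f"pics/{k}.png",o)
E
python3 snap.py s1
```

```text
2.35 [0.4759 0.0606 0.0679] [-0.9   0.56  0.34]
```

View pics/s1.png

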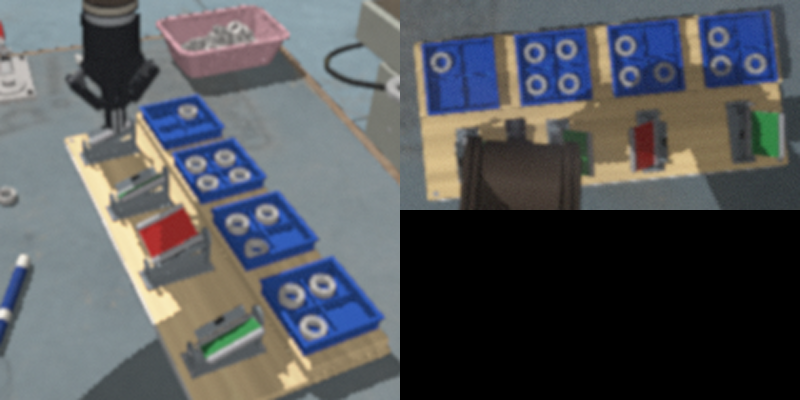

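```bash
python3 - <<'E'
from h import *
d,e=pickle.load(open("pics/s1.pkl","rb"))
for n,c in (("side",d),("top",e)):
  M=R.from_quat(c["attitude"]).as_matrix()
  for p in [(.476,.061,.068),(.476,.061,.1),(.476,.0926,.075)]:
    q=c["K"]@(M.T@(np.array(p)-c["eye"]));print(n,p,(q[:2]/q[2]).round(1),q[2].round(3))
W=cloud(d)
for v in range(172,204,2): print(v,[tuple((W[v,u]*1000).round()) for u in (218,222,226)])
a=cv2.resize(d["color"][150:220,190:260,::-1],(600,600),interpolation=cv2.INTER_CUBIC);cv2.imwrite("pics/z1.png",a)
E
```

```text
side (0.476, 0.061, 0.068) [220.4 199.2] 0.959
side (0.476, 0.061, 0.1) [219.9 189.5] 0.94
side (0.476, 0.0926, 0.075) [217.4 190.7] 0.979
top (0.476, 0.061, 0.068) [261.4 234.5] 0.999
top (0.476, 0.061, 0.1) [261.5 235.2] 0.968
top (0.476, 0.0926, 0.075) [249.5 235. ] 0.992
172 [(np.float64(470.0), np.float64(48.0), np.float64(164.0)), (np.float64(482.0), np.float64(52.0), np.float64(159.0)), (np.float64(492.0), np.float64(53.0), np.float64(156.0))]
174 [(np.float64(471.0), np.float64(51.0), np.float64(156.0)), (np.float64(481.0), np.float64(50.0), np.float64(155.0)), (np.float64(492.0), np.float64(52.0), np.float64(151.0))]
176 [(np.float64(469.0), np.float64(46.0), np.float64(153.0)), (np.float64(480.0), np.float64(48.0), np.float64(150.0)), (np.float64(491.0), np.float64(51.0), np.float64(146.0))]
178 [(np.float64(470.0), np.float64(49.0), np.float64(145.0)), (np.float64(481.0), np.float64(52.0), np.float64(141.0)), (np.float64(544.0), np.float64(262.0), np.float64(-1.0))]
180 [(np.float64(471.0), np.float64(55.0), np.float64(135.0)), (np.float64(481.0), np.float64(52.0), np.floa
[... 1336 characters left out ...]
4(486.0), np.float64(133.0), np.float64(27.0)), (np.float64(498.0), np.float64(133.0), np.float64(24.0)), (np.float64(510.0), np.float64(133.0), np.float64(22.0))]
198 [(np.float64(484.0), np.float64(128.0), np.float64(23.0)), (np.float64(498.0), np.float64(134.0), np.float64(16.0)), (np.float64(509.0), np.float64(133.0), np.float64(14.0))]
200 [(np.float64(484.0), np.float64(130.0), np.float64(15.0)), (np.float64(495.0), np.float64(123.0), np.float64(17.0)), (np.float64(507.0), np.float64(122.0), np.float64(15.0))]
202 [(np.float64(482.0), np.float64(121.0), np.float64(14.0)), (np.float64(493.0), np.float64(119.0), np.float64(13.0)), (np.float64(505.0), np.float64(117.0), np.float64(12.0))]
```

View pics/z1.png

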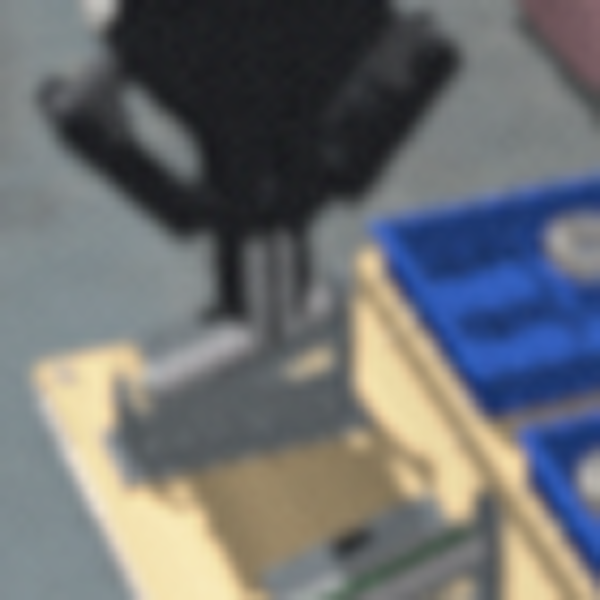

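```bash
python3 - <<'E'
from h import *
from plant import eyes,readout
d,e=pickle.load(open("pics/s1.pkl","rb"))
W=cloud(d)
for v in range(180,202): print(v,(W[v,212:230,1]*1000).round().astype(int), (W[v,220,2]*1000).round())
w=eyes.read_camera("wrist");pickle.dump(w,open("pics/w1.pkl","wb"))
cv2.imwrite("pics/w1.png",cv2.resize(w["color"][:,:,::-1],(800,600),interpolation=cv2.INTER_CUBIC))
M=R.from_quat(w["attitude"]).as_matrix();print(w["eye"])
q=w["K"]@(M.T@(np.array([.476,.061,.068])-w["eye"]));print((q[:2]/q[2])*800/512,q[2])
print(readout.get_state())
E
```

```text
180 [259 261 260  61  56  52  55  51  50  51  52  52  53  56 246 245 247 245] 137.0
181 [                 256 -9223372036854775808                  253
                   63                   52                   55
                   55                   51                   48
                   55                   51                   52
                   55                   53                  241
                  241                  142                  138] 135.0
182 [248 246 250  62  54  55  55  51  49  50  51  49  55  55 237 231 144 136] 132.0
183 [245 244 242  65  55  56  53  47  49  51  51  51  54  56 231 233 142 136] 129.0
184 [241 236 236  66  56  54  55  50  50  51  51  51  54  54  57 132 146 136] 125.0
185 [233 232 230 148  53  55  54  51  51  50  52  50  57  55  97  93  95 133] 121.0
186 [227 146 145 146  56  56  54  53  52  52  52  52  54  57  95  92  92 135] 118.0
187 [147 144 145 142 141  56  52  49  50  52  50  48  52  94  93  93 133 138] 116.0
188 [144 139 142 140 141  50  61  50  50  53  49  52  50  93 133 137 135 134] 113.0
189 [139 139 138 133 134  96  94 
[... 1800 characters left out ...]
03167126e-03,  2.14310068e+00,  2.50257271e-04,
        9.97072181e-01, -1.54149573e-01]), 'dq': array([-4.61269799e-03, -3.77619473e-03, -2.76191311e-03,  7.29383021e-05,
        2.40956057e-04, -4.29313659e-04]), 'joint_efforts': array([ 4.86059685e-02, -2.51189142e+01, -2.50806570e+01,  1.84871300e-03,
        9.01733962e-03,  4.26927818e-04]), 'eef_pos': array([0.47728173, 0.06019228, 0.06944826]), 'tcp_rot': array([-0.02398855,  0.70655266,  0.02410325,  0.70684293]), 'contact_force': array([-0.204334  , -0.1646821 ,  1.21548219]), 'wrist_torque': array([-0.00253577, -0.00835065,  0.02696057]), 'opening': -0.002349062840331609}<stdin>:5: RuntimeWarning: invalid value encountered in cast
```

View pics/w1.png

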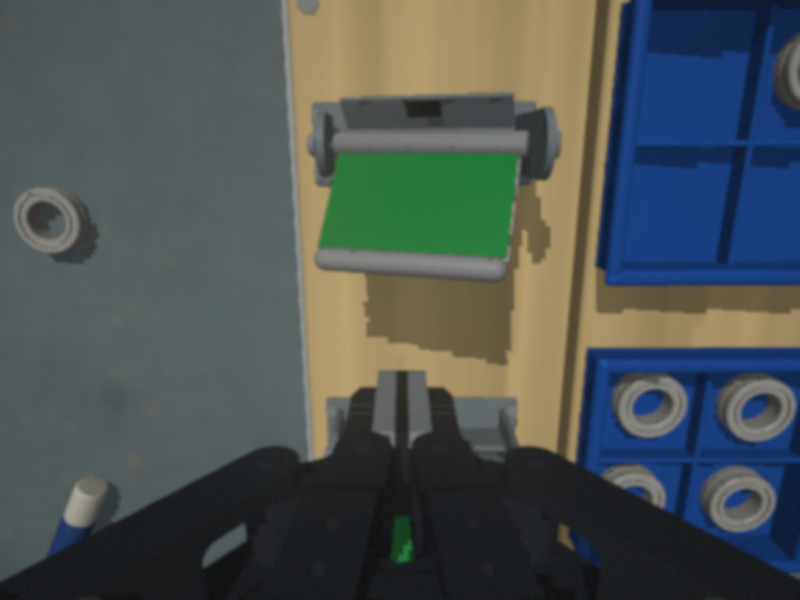

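```bash
python3 - <<'E'
from h import *
w=pickle.load(open("pics/w1.pkl","rb"));W=cloud(w)
f=512/800
for n,(x,y) in dict(edgeR=(410,264),pin=(430,142),wood=(420,50),tip1=(390,378),tip2=(416,378),tip3=(390,376),tip4=(390,374),pad=(390,400),pad2=(415,425),bench=(200,330)).items():
    v,u=int(y*f),int(x*f);print(n,W[v,u].round(3),w["depth"][v,u])
E
```

```text
edgeR [0.477 0.095 0.079] 0.17299312
pin [0.481 0.133 0.054] 0.18595396
wood [0.476 0.168 0.011] 0.21723805
tip1 [0.472 0.071 0.115] 0.14475438
tip2 [0.48  0.071 0.114] 0.14581834
tip3 [0.472 0.071 0.113] 0.14695092
tip4 [0.472 0.071 0.113] 0.14692123
pad [0.473 0.071 0.128] 0.13191225
pad2 [0.479 0.071 0.14 ] 0.12106133
bench [ 0.379  0.037 -0.001] 0.26388222
```

The wrist and side depth both put the visible fingertip at about z = 0.109–0.113, while the TCP readout says 0.068. Moving slowly toward the edge at this height tests which is right. It's harmless either way: the finger lifts the leaf a little or passes above it.

>>> move_arm(commands=[[0,0,0,0,3,0,255],[0,0,0,0,6,0,255],[0,0,0,0,9,0,255],[0,0,0,0,12,0,255],[0,0,0,0,15,0,255],[0,0,0,0,18,0,255],[0,0,0,0,21,0,255],[0,0,0,0,24,0,255],[0,0,0,0,27,0,255],[0,0,0,0,30,0,255],[0,0,0,0,30,0,255]])

```text
time: 3.6
eef_pos: [0.4773, 0.0905, 0.0695]
tcp_rot: [-0.024, 0.707, 0.024, 0.707]
contact_force: [-0.9, -1.0, -0.8]
opening: -0.003
```

```bash
python3 - <<'E'
from h import *
from plant import eyes,readout
print(readout.get_state()["contact_force"])
w=eyes.read_camera("wrist");d=eyes.read_camera("side");pickle.dump((w,d),open("pics/w2.pkl","wb"))
a=cv2.resize(w["color"][:,:,::-1],(400,300));b=cv2.resize(d["color"][150:220,190:260,::-1],(400,400),interpolation=cv2.INTER_CUBIC)
o=np.zeros((400,800,3),np.uint8);o[:300,:400]=a;o[:,400:]=b;cv2.imwrite("pics/w2.png",o)
E
```

```text
[-0.92572043 -0.95595388 -0.76245692]
```

View pics/w2.png

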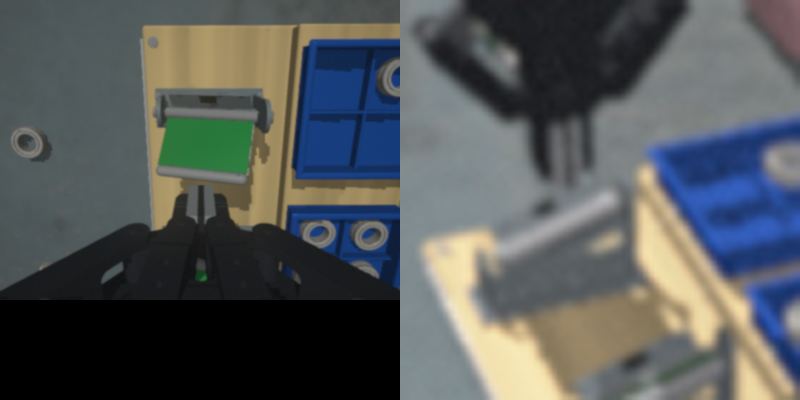

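The leaf didn't move, so the finger passed above it. The cameras are right: the real tip is about 40 mm above the readout TCP. I'll back off and lower by that amount.

>>> move_arm(commands=[[0,0,0,0,-12,0,255],[0,0,0,0,-24,0,255],[0,0,0,0,-34,0,255],[0,0,0,0,-34,0,255],[0,0,0,0,-34,-10,255],[0,0,0,0,-34,-20,255],[0,0,0,0,-34,-30,255],[0,0,0,0,-34,-38,255],[0,0,0,0,-34,-42,255],[0,0,0,0,-34,-42,255]])

```text
time: 4.7
eef_pos: [0.4765, 0.0565, 0.0264]
tcp_rot: [-0.024, 0.707, 0.024, 0.706]
contact_force: [-0.5, -0.3, -0.6]
opening: -0.001
```

```bash
cat > ws.py <<'E'
import sys
from h import *
from plant import eyes,readout
k=sys.argv[1];s=readout.get_state();print(s["time"],s["eef_pos"].round(4),s["contact_force"].round(2))
w=eyes.read_camera("wrist");d=eyes.read_camera("side");pickle.dump((w,d),open(f"pics/{k}.pkl","wb"))
a=cv2.resize(w["color"][:,:,::-1],(400,300));b=cv2.resize(d["color"][150:350,180:380,::-1],(400,400),interpolation=cv2.INTER_CUBIC)
o=np.zeros((400,800,3),np.uint8);o[:300,:400]=a;o[:,400:]=b;cv2.imwrite(f"pics/{k}.png",o)
# finger tip: side depth points around tool
W=cloud(d);p=s["eef_pos"];m=(abs(W[...,0]-p[0])<.012)&(W[...,1]<p[1]+.003)&(W[...,1]>p[1]-.018)&(W[...,2]>.03)&(W[...,2]<.16)
print("tip z seen",np.sort(W[m][:,2])[:6].round(3),"face y",np.nanmedian(W[m][:,1]))
E
python3 ws.py w3
```

```text
4.7 [0.4765 0.0565 0.0264] [-0.54 -0.32 -0.56]
tip z seen [0.063 0.066 0.066 0.067 0.067 0.068] face y 0.0462860124408746
```

View pics/w3.png

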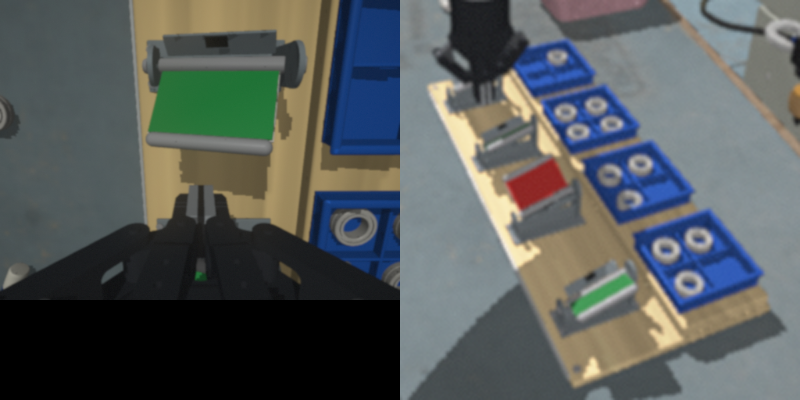

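>>> move_arm(commands=[[0,0,0,0,6,0,255],[0,0,0,-1,12,0,255],[0,0,0,-1,16,0,255],[0,0,0,-1,20,0,255],[0,0,0,-2,24,1,255],[0,0,0,-2,28,4,255],[0,0,0,-2,32,7,255],[0,0,0,-3,36,10,255],[0,0,0,-3,40,12,255],[0,0,0,-3,44,14,255],[0,0,0,-3,44,14,255]])

```text
time: 5.9
eef_pos: [0.4747, 0.1008, 0.0419]
tcp_rot: [-0.024, 0.706, 0.024, 0.707]
contact_force: [-0.3, -0.5, 0.8]
opening: 0.002
```

```bash
python3 ws.py w4
```

```text
5.9 [0.4747 0.1008 0.0419] [-0.34 -0.47  0.84]
tip z seen [0.081 0.081 0.081 0.082 0.082 0.083] face y 0.09069391663611032
```

View pics/w4.png

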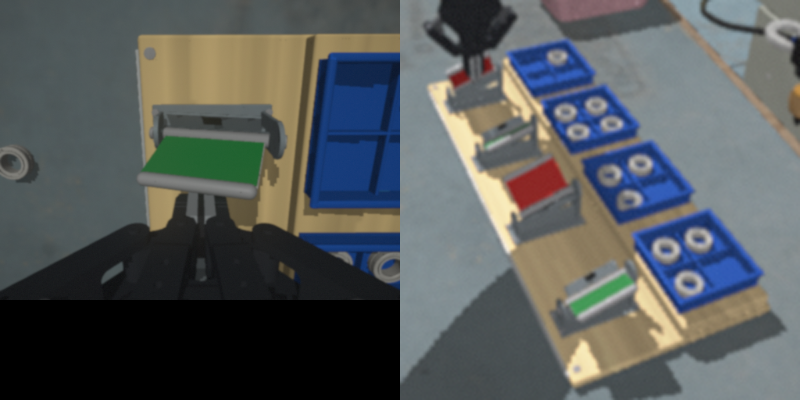

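The leaf is rising on the finger: the side view shows its red face at (470,75). I'll push on past upright.

>>> move_arm(commands=[[0,0,0,0,4,1,255],[0,0,0,-1,8,2,255],[0,0,0,-1,12,3,255],[0,0,0,-1,16,3,255],[0,0,0,-1,20,3,255],[0,0,0,-2,24,3,255],[0,0,0,-2,28,3,255],[0,0,0,-2,28,3,255],[0,0,0,-2,28,3,255]])

```text
time: 6.9
eef_pos: [0.4724, 0.1286, 0.0445]
tcp_rot: [-0.024, 0.706, 0.024, 0.707]
contact_force: [-0.4, 0.1, 0.3]
opening: 0.003
```

```bash
python3 ws.py w5
```

```text
6.9 [0.4724 0.1286 0.0445] [-0.36  0.08  0.33]
tip z seen [0.031 0.032 0.032 0.032 0.033 0.034] face y 0.11970114831397466
```

View pics/w5.png

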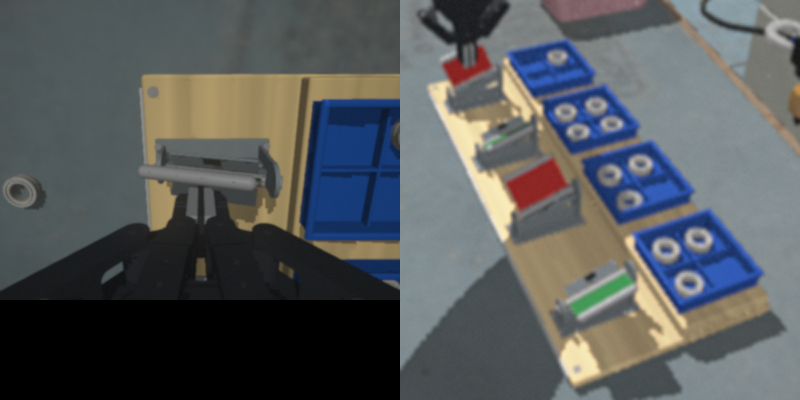

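```bash
python3 - <<'E'
from h import *
w,d=pickle.load(open("pics/w5.pkl","rb"));W=cloud(w);f=512/400
for x,y in [(170,172),(200,176),(240,180),(200,188),(200,195)]: print(x,y,W[int(y*f),int(x*f)].round(3))
E
```

```text
170 172 [0.454 0.148 0.089]
200 176 [0.47  0.149 0.095]
240 180 [0.49  0.151 0.101]
200 188 [0.471 0.139 0.088]
200 195 [0.471 0.139 0.096]
```

>>> move_arm(commands=[[0,0,0,0,4,0,255],[0,0,0,0,8,0,255],[0,0,0,0,8,0,255]])

```text
time: 7.3
eef_pos: [0.4725, 0.1368, 0.0445]
tcp_rot: [-0.024, 0.706, 0.024, 0.707]
contact_force: [0.6, 0.5, 1.1]
opening: -0.004
```

```bash
python3 ws.py w6
```

```text
7.3 [0.4725 0.1368 0.0445] [0.58 0.5  1.14]
tip z seen [0.03  0.03  0.031 0.031 0.031 0.032] face y 0.12809955757662506
```

View pics/w6.png

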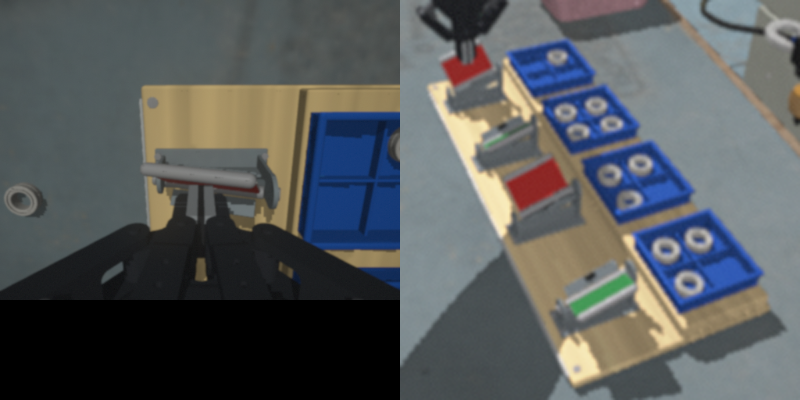

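The edge is now well past the pin (y = 0.149 against 0.131), so I'll retreat right and up and let it fall.

>>> move_arm(commands=[[0,0,0,1,-15,2,255],[0,0,0,2,-35,6,255],[0,0,0,2,-50,20,255],[0,0,0,2,-60,50,255],[0,0,0,2,-70,85,255],[0,0,0,2,-80,110,255],[0,0,0,2,-90,110,255],[0,0,0,2,-100,110,255],[0,0,0,2,-110,110,255],[0,0,0,2,-120,110,255]])

```text
time: 8.4
eef_pos: [0.4733, 0.016, 0.1526]
tcp_rot: [-0.024, 0.708, 0.025, 0.706]
contact_force: [-0.6, -0.8, 0.4]
opening: 0.003
```

```bash
python3 ws.py w7
```

```text
8.4 [0.4733 0.016  0.1526] [-0.65 -0.81  0.43]
tip z seen [0.042 0.043 0.044 0.044 0.044 0.044] face y 0.007975983290807731
```

View pics/w7.png

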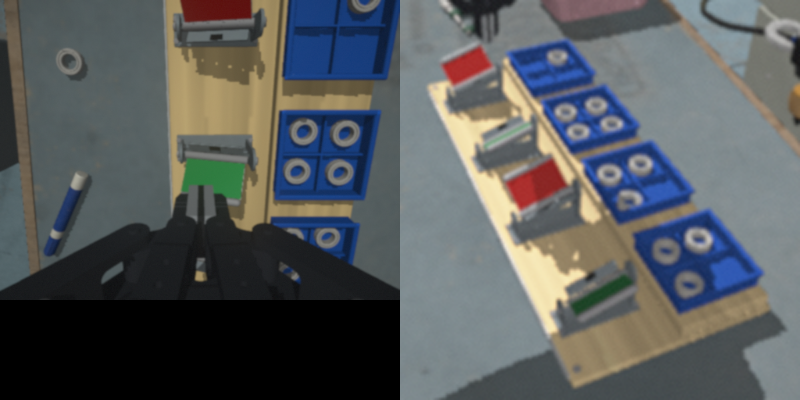

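Tag 1 now lies red. Next is the rightmost tag.

>>> move_arm(commands=[[0,0,0,4,-40,0,255],[0,0,0,8,-80,0,255],[0,0,0,12,-120,0,255],[0,0,0,16,-160,0,255],[0,0,0,20,-200,0,255],[0,0,0,24,-240,0,255],[0,0,0,28,-280,0,255],[0,0,0,31,-320,0,255],[0,0,0,31,-350,0,255],[0,0,0,31,-361,0,255],[0,0,0,31,-361,0,255]])

```text
time: 9.6
eef_pos: [0.5043, -0.3461, 0.1522]
tcp_rot: [-0.023, 0.708, 0.024, 0.706]
contact_force: [0.9, 0.3, -0.2]
opening: 0.002
```

>>> move_arm(commands=[[0,0,0,0,0,-20,255],[0,0,0,0,0,-40,255],[0,0,0,0,0,-60,255],[0,0,0,0,0,-80,255],[0,0,0,0,0,-100,255],[0,0,0,0,0,-115,255],[0,0,0,0,0,-125,255],[0,0,0,0,0,-126,255],[0,0,0,0,0,-126,255]])

```text
time: 10.5
eef_pos: [0.5046, -0.346, 0.0265]
tcp_rot: [-0.023, 0.708, 0.024, 0.706]
contact_force: [0.4, 0.0, 0.0]
opening: 0.003
```

```bash
python3 ws.py w8;python3 - <<'E'
from h import *
w,d=pickle.load(open("pics/w8.pkl","rb"));W=cloud(w)
for n,m in masks(w).items():
    if n!="green":continue
    c,l,st,ce=cv2.connectedComponentsWithStats(m.astype(np.uint8))
    i=1+st[1:,4].argmax();p=W[l==i];print(np.nanmin(p,0),np.nanmax(p,0),np.nanmean(p,0))
E
```

```text
10.5 [ 0.5046 -0.346   0.0265] [0.45 0.03 0.01]
tip z seen [0.065 0.068 0.068 0.068 0.069 0.069] face y -0.3564006393262559
[ 0.47429032 -0.30494531  0.04381084] [ 0.53868486 -0.27021089  0.08401907] [ 0.50830811 -0.28791899  0.06476992]
```

View pics/w8.png

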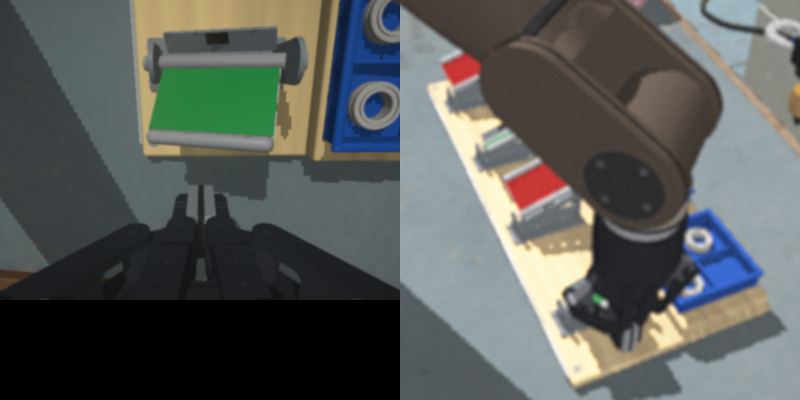

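The tool sits relative to this tag almost as it did at tag 1 (edge at (210,143) in the wrist view). I'll use the same push.

>>> move_arm(commands=[[0,0,0,0,8,0,255],[0,0,0,-1,14,0,255],[0,0,0,-1,19,0,255],[0,0,0,-1,23,0,255],[0,0,0,-2,27,1,255],[0,0,0,-2,31,4,255],[0,0,0,-2,35,7,255],[0,0,0,-3,39,10,255],[0,0,0,-3,43,12,255],[0,0,0,-3,47,14,255],[0,0,0,-3,47,14,255]])

```text
time: 11.7
eef_pos: [0.5022, -0.2992, 0.0417]
tcp_rot: [-0.023, 0.707, 0.023, 0.706]
contact_force: [-0.3, 0.5, 0.3]
opening: -0.0
```

>>> move_arm(commands=[[0,0,0,0,4,1,255],[0,0,0,-1,8,2,255],[0,0,0,-1,12,3,255],[0,0,0,-1,16,3,255],[0,0,0,-1,20,3,255],[0,0,0,-2,24,3,255],[0,0,0,-2,28,3,255],[0,0,0,-2,32,3,255],[0,0,0,-2,34,3,255],[0,0,0,-2,34,3,255]])

```text
time: 12.7
eef_pos: [0.5002, -0.2649, 0.0447]
tcp_rot: [-0.023, 0.707, 0.024, 0.706]
contact_force: [0.2, -0.1, -0.0]
opening: 0.001
```

```bash
python3 ws.py w9
```

```text
12.7 [ 0.5002 -0.2649  0.0447] [ 0.18 -0.11 -0.01]
tip z seen [0.032 0.043 0.043 0.044 0.044 0.044] face y -0.27413943669070895
```

View pics/w9.png

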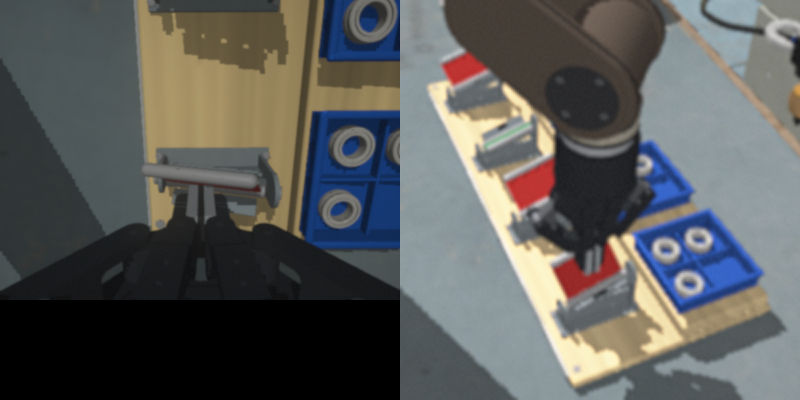

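The leaf is past upright, with its red face visible at (240,185) in the wrist view. I'll retreat to the right and up.

>>> move_arm(commands=[[0,0,0,1,-15,2,255],[0,0,0,2,-35,6,255],[0,0,0,2,-50,20,255],[0,0,0,2,-65,50,255],[0,0,0,2,-80,85,255],[0,0,0,0,-100,120,255],[0,0,0,0,-130,150,255],[0,0,0,0,-160,170,255],[0,0,0,0,-180,180,255],[0,0,0,0,-180,180,255],[0,0,0,0,-180,180,255]])

```text
time: 13.9
eef_pos: [0.4998, -0.4464, 0.2253]
tcp_rot: [-0.023, 0.707, 0.023, 0.707]
contact_force: [-0.0, -0.0, -1.1]
opening: -0.002
```

```bash
python3 snap.py s9; python3 - <<'E'
from h import *
d,e=pickle.load(open("pics/s9.pkl","rb"))
for nm,t in(("side",d),("top",e)):
  W=cloud(t);h=cv2.cvtColor(t["color"],cv2.COLOR_RGB2HSV);H,S,V=[h[...,i].astype(int) for i in range(3)]
  for n,m in (("green",(H>40)&(H<85)&(S>80)&(V>30)),("red",((H<8)|(H>172))&(S>110)&(V>40))):
    c,l,st,ce=cv2.connectedComponentsWithStats(m.astype(np.uint8))
    for i in range(1,c):
      p=W[l==i];p=p[~np.isnan(p[:,0])]
      if st[i,4]<50 or len(p)<30: continue
      c0=p.mean(0)
      if not(.42<c0[0]<.56 and c0[1]<.2):continue
      q=np.linalg.svd(p-c0)[2][2];q*=np.sign(q[2]);print(nm,n,c0.round(3),q.round(2))
E
```

```text
13.9 [ 0.4998 -0.4464  0.2253] [-0.01 -0.05 -1.07]
side red [0.477 0.152 0.064] [-0.19 -0.6   0.78]
side red [ 0.496 -0.115  0.064] [-0.2  -0.6   0.78]
side red [ 0.505 -0.249  0.064] [-0.2  -0.59  0.78]
top green [ 0.487 -0.02   0.066] [-0.29  0.56  0.78]
top red [ 0.504 -0.251  0.064] [-0.19 -0.6   0.77]
top red [ 0.494 -0.118  0.064] [-0.21 -0.61  0.76]
top red [0.475 0.15  0.065] [-0.2  -0.61  0.77]
```

View pics/s9.png

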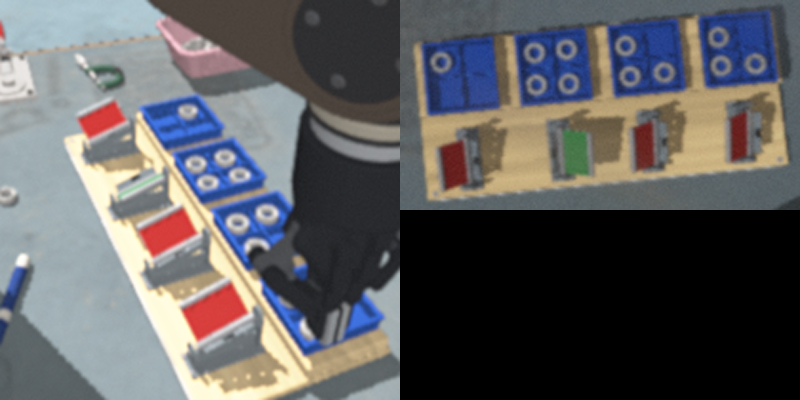

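The tags now read red, green, red, red, and each leaf is at its resting tilt: the two I pushed match tag 3, which was never touched. The arm is clear, so I'm handing in.

```bash
python3 -c "
from plant import ctrl;print(ctrl.sign_off())"
```

```text
the job is handed in; nothing more can be done
None
```

The tags now match the bins, and the job is handed in at about 14 s of robot time. From left to right the bins hold 1, 4, 3 and 3 bearings. I pushed the leftmost and rightmost tags from green to red with the shut fingertip. I left the second tag green and the third red, as they were already right.

**Last checks:** The top view shows red, green, red, red. The two tags I pushed lie at the same tilt as the third tag, which I never touched, so they are fully over on their rests. The bins and bearings look unmoved. The force readings I took between moves stayed around 1 N, and the arm was clear of everything.

**Disagreement:** The cameras showed the real fingertip about 40 mm above the TCP position the robot reports. A slow test pass at the first tag went over the leaf without moving it, which confirmed the cameras, so I set the pushing heights from them.

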